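# Wake the low six-sided lantern

### The arm

A 6-joint arm with a two-finger parallel gripper is mounted at the origin on the work surface. World frame = base frame: x ahead of the robot, y to its left, z up, the work surface at z = 0. Lengths are in m, angles in rad, forces in N, time in s.
With the tool pointing down it reaches from about 0.275 to 0.725 m from the base axis. Payload 15.9 kg.
Tool frame: the origin (TCP) lies at the very end of the fingers, on their centre line; the grasp point (between the pads) lies 19 mm behind it; z points along the fingers, x is the direction in which the jaws open and shut, and the axes are right-handed (so a half turn about z gives the same grasp; the last joint's range is limited). The gripper opens to 85 mm and grips with 20 to 120 N. Pads are 22 mm wide; open, the fingers measure 114 mm over their backs; the gripper's body (76 mm by 85 mm) begins 54 mm behind the grasp point. The pads swing forward as they close: fully open they stand 13 mm farther back than shut.
Start: joints at [-1.288, 0.213, -0.034, 1.323, 0, 1.571], TCP at [0.14, -0.48, 0.231] pointing down, gripper open.
Joint ranges: [-2.98, 2.98], [-0.74, 1.72], [-1.14, 1.35], [-2.1, 2.04], [-1.57, 1.44], [-3.14, 3.14]. Speed limits (rad/s): [1.89, 1.89, 2.39, 2.57, 3.14, 3.14].

### API

Orientations are given as a unit quaternion [x, y, z, w].
In Python, from plant import * gives the robot as it stands.
- The arm moves only by the tool arm_command, never from a script. Its argument "commands" is a list of rows, each a list of 7 numbers: the shift along the tool's x, y, z in m, then the turn, a rotation vector about the tool's x, y, z in rad, then the closure, from -1 (fully open) to 1 (shut). A call has 1 to 8 rows; each row is the pose to reach, as a shift and turn from the pose commanded when the call began, along the tool's axes at that moment; what a row does not reach only later rows make up. A row lasts 1/12 s, in which the tool goes at most 41.7 mm and 7.16 degrees, less where a joint would pass 70% of its speed; a pose out of reach is approached as far as the arm can. A call with a gripper value outside its range is refused whole. The fingers move at their own pace and stop on an object; the grip force is fixed at half the most. Time passes only in rows, so rows that repeat a pose let the fingers close. It gives the time, the measured TCP pose, the force and the opening at its end, in the units of the state.
- observe(): the state, without advancing time (a new reading comes with each control period).
- snapshot(name): name is "scene" or "top" or "wrist"; returns a dict with "color" (420x560x3 uint8, blue, green, red), "intrinsics" (3x3 intrinsics, pixels), "R" (3x3) and "t" (3): a world point X has camera coordinates R X + t. Camera axes: x right, y down, z forward; pixel columns grow to the right and rows downward; lengths in m; the calibration is good to about 2 mm. A picture is of the moment at which its call begins. There is no depth.
- close_job(): hands the job in, once; it reports no verdict.
Trained networks look in the newest picture that a camera, given by its name, has taken for a name from the list of things; names that differ only in an ending like _2 or _b are one class to them, and where a whole thing is asked for, a point or a joint stands for the part that bears it (a point fixed in the world has none). Each returns a list of dicts, best first, with "confidence" (0 to 1); they miss things now and then, are a little off and sometimes report something else, mostly with a low value. They report only what shows in the picture. A call takes as long as a camera call.
- look_for(camera, query): "rect" ([left, top, width, height] in pixels, round what is visible of it).
- trace(camera, query): "pixels" (420x560 bool, what is visible of it) and "rect" ([left, top, width, height] in pixels, round what is visible of it).
- pinpoint(camera, query): "at" ([column, row] in pixels: a listed point, or the origin of a listed thing).
The state is a dict: "time": time; "joint_positions": joint angles; "joint_vel": joint speeds; "effort": joint torques, N m; "position": TCP position; "eef_rot": TCP orientation; "wrist_force": force on the tool from outside, world axes, zero at the start; "moment": the same for the moment, N m; "gripper_width": finger opening in m.
Only numpy, scipy, OpenCV 4.12 (cv2) and the standard library are available. Lean on these libraries where they do the work, as an engineer would, in place of code of your own. Each camera call takes 0.05 s, during which the arm holds its last target.

### The job

The finished table lanterns are on the bench in their transport lock. Wake the low six-sided one: with the fingertips, gently press the steel cap on its roof, keep it pressed for a good two seconds, then let it come up and draw the hand well clear. Leave the lantern standing where it is, and do not touch the other lanterns or the loose things lying among them.

Things in the scene. Friction and masses are not known exactly. Their poses are not given: they have to be found in the camera images.
- hex_low: the lantern to wake: pale wood and white panels, SIX-sided, LOW: 140 mm from the table to the top of its cap, roof 130 mm across its corners and 10 mm thick, its upper face 118 mm above the table, with a smaller 72 mm six-sided dark-wood step on it up to 128 mm; about 0.5 kg, standing loose; origin centre of its underside, z up
- hex_low_top (a point): centre of the upper face of the low six-sided lantern's steel cap (32 mm across, face level); it goes down with the cap, 140 mm above the table when up
- hex_low_cap (a joint): how far that cap is pressed: 0 up, 0.008 m fully down on its hard stop; a spring brings it up. It takes about 1 N to start it, 3.5 N at 2.5 mm (the switch works from there down), 9 N just before the stop. Press it slowly some 3 to 6 mm and do not ram it against the stop: over 20 N harms the switch. At the stop it still stands 4 mm above the step round it, so shut fingers wider than the cap do no harm
- hex_tall: other lantern, not to be touched: six-sided like the first but TALL, 190 mm to the top of its cap, roof 130 mm across its corners; loose; origin centre of its underside
- square_low: other lantern, not to be touched: SQUARE, low, 140 mm to the top of its cap, roof 103 mm square; loose; origin centre of its underside
- square_tall: other lantern, not to be touched: SQUARE, tall, 190 mm to the top of its cap, roof 103 mm square; loose; origin centre of its underside
- glue_bottle: bystander: white glue bottle with a blue band and orange nozzle, 54 mm across, 130 mm tall, loose; origin centre of its underside
- sanding_block: bystander: brown cork sanding block, 90 x 56 x 30 mm, loose; origin centre of its underside, x along its length
- brush_jar: bystander: glass jar with three brushes, 68 mm across, 125 mm tall, loose; origin centre of its underside
- fret_frame: bystander: small flat fretwork frame of pale wood, about 140 x 140 mm over its scrolls, 6 mm thick, lying loose; origin centre of its underside
- flat_file: bystander: flat file with a wooden handle, 215 mm long, 18 mm high, lying loose; origin near its middle on the table, x towards the blade's tip
- bar_clamp: bystander: steel bar clamp with black jaws and a wooden handle, about 240 x 75 mm, 24 mm high, lying loose; origin under the middle of its bar, x along the bar, jaws to +y
- try_square: bystander: try square, 100 mm wooden stock (along its y) and 140 mm steel blade (to its x), 16 mm high, lying loose; origin under the middle of its stock

How it is judged:
On the way:
1. the fingertips keep the cap of the low six-sided lantern pressed at least 2.5 mm down for 1.5 s (value of joint hex_low_cap above 0.0025 m and contact force between the fingers and hex_low above 0.5 N), for 1.5 s.
At the end, for the whole second after the job is handed in: The low six-sided lantern's cap is fully up again (within 1 mm), the hand is drawn back (grasp point between the finger pads over 80 mm from the cap), the lantern stands upright and still within 10 mm of where it stood, and the other lanterns and bench things are within 5 mm of where they were (value of joint hex_low_cap below 0.001 m and distance between the grasp point and hex_low_top above 0.08 m and distance of hex_low from where it was at the start of the episode below 0.01 m and angle between hex_low's own z axis and vertical below 0.05 rad and linear speed of hex_low below 0.01 m/s and distance of each of hex_tall, square_low, square_tall, glue_bottle, sanding_block, brush_jar, fret_frame, flat_file, bar_clamp, try_square from where it was at the start of the episode below 0.005 m); the robot touches nothing.
It fails at once if the low six-sided lantern is pressed or pushed with more than 20 N (contact force between any of the fingers, the arm and hex_low above 20 N).
It fails at once if the low six-sided lantern is lifted, tipped or shoved more than 15 mm (height (world z) of hex_low above 0.008 m or angle between hex_low's own z axis and vertical above 0.12 rad or distance of hex_low from where it was at the start of the episode above 0.015 m).
It fails at once if another lantern is touched (over 0.5 N) (contact force between any of the fingers, the arm and hex_tall above 0.5 N or contact force between any of the fingers, the arm and square_low above 0.5 N or contact force between any of the fingers, the arm and square_tall above 0.5 N).
It fails at once if another loose thing on the bench is touched (over 0.5 N) or moved more than 10 mm (contact force between any of the fingers, the arm and glue_bottle above 0.5 N or contact force between any of the fingers, the arm and sanding_block above 0.5 N or contact force between any of the fingers, the arm and brush_jar above 0.5 N or contact force between any of the fingers, the arm and fret_frame above 0.5 N or contact force between any of the fingers, the arm and flat_file above 0.5 N or contact force between any of the fingers, the arm and bar_clamp above 0.5 N or contact force between any of the fingers, the arm and try_square above 0.5 N or distance of any of hex_tall, square_low, square_tall, glue_bottle, sanding_block, brush_jar, fret_frame, flat_file, bar_clamp, try_square from where it was at the start of the episode above 0.01 m).
It also fails if it takes over 38 s, if anything falls off the work surface, if the arm or the gripper's body presses on something with over 40 N, if the wrist force passes 120 N, or if a joint passes its speed limit or range.

## Working session

There is one attempt and no reset: what is moved stays moved. The work goes in short steps, Python scripts to look and compute and a tool call to move; the robot and the scene stay as the last step left them, time stands still between calls to the robot, and variables do not carry over. Pictures are saved under pics/ and viewed, and the job is handed in when it is done.

Besides the shell and the picture viewer there is one more tool, called after ">>>" by a JSON object that holds its "method" and its "body", one argument or row to a line. arm_command: Moves the arm, as the interface text tells. Its arguments: {"type":"object","properties":{"commands":{"type":"array","items":{"type":"array","items":{"type":"number"}}}},"required":["commands"]}

```bash
mkdir -p pics; python3 - <<'E'
from plant import *
import cv2
s=observe(); print({k:s[k] for k in ("time","position","eef_rot","wrist_force","gripper_width")})
for c in("top","scene","wrist"):
    d=snapshot(c); cv2.imwrite(f"pics/{c}0.png",d["color"])
    print(c,d["intrinsics"],d["R"],d["t"])
    for q in("hex_low","hex_tall","square_low","square_tall"):
        print(q,[(r["rect"],round(r["confidence"],2)) for r in look_for(c,q)][:3])
    print([(r["at"],r["confidence"]) for r in pinpoint(c,"hex_low_top")])
E
```

```text
{'time': 0.0, 'position': array([ 0.13942855, -0.47983305,  0.23081773]), 'eef_rot': array([ 7.99693104e-01, -6.00408728e-01, -4.35168561e-04, -3.31186910e-04]), 'wrist_force': array([ 0.02588404, -0.07953775,  0.44432908]), 'gripper_width': 0.08540433845974474}
top [[516.52359244   0.         278.48837151]
 [  0.         516.52359244 210.63643384]
 [  0.           0.           1.        ]] [[ 0.0108721  -0.99993108 -0.00443012]
 [-0.9842445  -0.00991942 -0.17653434]
 [ 0.17647823  0.00627962 -0.98428451]] [0.00336636 0.61960708 1.3583094 ]
hex_low [([229.0, 244.4, 50.6, 45.9], 0.97)]
hex_tall [([131.4, 195.2, 54.5, 49.8], 0.64)]
square_low [([367.8, 232.7, 52.0, 57.8], 0.93)]
square_tall [([313.1, 185.4, 38.8, 50.6], 0.58)]
[([253.1, 265.1], 0.54)]
scene [[484.82736753   0.         276.81267085]
 [  0.         484.82736753 210.50318649]
 [  0.           0.           1.        ]] [[-0.80996006  0.58637704  0.01125414]
 [ 0.41606119  0.58801623 -0.69363535]
 [-0.41334946 -0.55713452 -0.7202384 ]] [ 0.47916773 -0.16928472  1.42503112]
hex_low [([313.3, 187.4, 54.9, 69.4], 0.82)]
hex_tall [([350.0, 258.9, 69.0, 100.2], 0.96)]
square_low [([221.7, 117.0, 53.7, 44.5], 0.82)]
square_tall [([210.1, 144.6, 65.0, 86.8], 0.71), ([403.3, 259.4, 62.1, 59.1], 0.3), ([335.8, 192.1, 13.7, 16.5], 0.16)]
[([342.3, 196.8], 0.51)]
wrist [[351.85338893   0.         278.29274902]
 [  0.         351.85338893 210.09737645]
 [  0.           0.           1.        ]] [[ 0.27880978 -0.96034586  0.00097259]
 [-0.92192423 -0.26737125  0.28030044]
 [-0.26892533 -0.07904716 -0.95991183]] [-0.49940513 -0.0367023   0.37891118]
hex_low []
hex_tall []
square_low []
square_tall []
[]
```

View pics/top0.png

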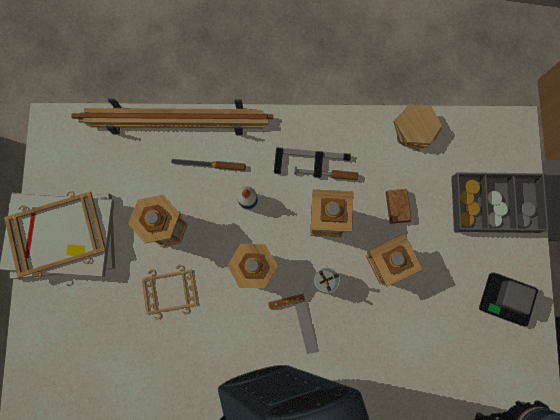

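View pics/scene0.png

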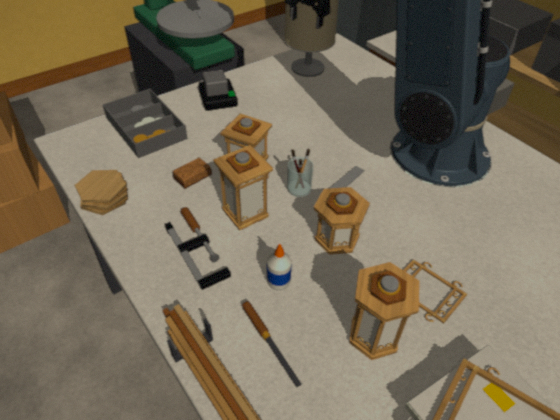

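The top view shows the low six-sided lantern at about (254,265), with the tall hexagon at (155,217), square tall at (332,208), square low at (397,259) and the brush jar at (326,281). In the scene view its cap is at about (342,199). Next I'll triangulate.

```bash
cat > h.py <<'E'
import numpy as np
def onz(d,p,z):
    K,R,t=d["intrinsics"],d["R"],d["t"]; r=R.T@np.linalg.inv(K)@np.array([p[0],p[1],1.]); c=-R.T@t
    return c+r*(z-c[2])/r[2]
E
python3 - <<'E'
from plant import *
from h import *
import cv2
ds={c:snapshot(c) for c in("top","scene")}
pts={}
for c in ds:
    d=ds[c]
    for q,z in(("hex_low_top",.14),("hex_low",0),("hex_tall",0),("square_low",0),("square_tall",0),("glue_bottle",0),("brush_jar",0),("fret_frame",0),("try_square",0)):
        print(c,q,[(np.round(onz(d,r["at"],z),3),np.round(r["at"]),round(r["confidence"],2)) for r in pinpoint(c,q)][:2])
    p=pinpoint(c,"hex_low_top"); im=d["color"]; 
    at=np.array([254,265]) if c=="top" else np.array([342,199])
    x,y=at-25; 
    cv2.imwrite(f"pics/{c}_crop.png",cv2.resize(im[y:y+50,x:x+50],None,fx=12,fy=12,interpolation=cv2.INTER_CUBIC)); print(x,y)
E
```

```text
top hex_low_top [(array([0.459, 0.075, 0.14 ]), array([252., 267.]), 0.6)]
top hex_low [(array([0.46 , 0.079, 0.   ]), array([253., 270.]), 0.78)]
top hex_tall [(array([0.576, 0.318, 0.   ]), array([170., 228.]), 0.67)]
top square_low [(array([ 0.494, -0.296,  0.   ]), array([388., 260.]), 0.65)]
top square_tall [(array([ 0.606, -0.125,  0.   ]), array([326., 219.]), 0.77), (array([0.66 , 0.098, 0.   ]), array([248., 200.]), 0.22)]
top glue_bottle [(array([0.659, 0.091, 0.   ]), array([250., 200.]), 0.64)]
top brush_jar [(array([ 0.431, -0.113,  0.   ]), array([322., 282.]), 0.61)]
top fret_frame [(array([0.395, 0.312, 0.   ]), array([168., 293.]), 0.71)]
top try_square [(array([ 0.375, -0.01 ,  0.   ]), array([285., 302.]), 0.95), (array([ 0.615, -0.125,  0.   ]), array([326., 216.]), 0.35)]
229 240
scene hex_low_top [(array([ 0.518, -0.003,  0.14 ]), array([303., 188.]), 0.5), (array([0.465, 0.069, 0.14 ]), array([341., 196.]), 0.49)]
scene hex_low [(array([0.471, 0.079, 0.   ]), array([336., 240.]), 0.67)]
scene hex_tall [(array([0.574, 0.323, 0.   ]), array([375., 335.]), 0.82), (array([ 0.36, -0.02,  0.  ]), array([343., 199.]), 0.42)]
scene square_low [(array([ 0.481, -0.294, -0.   ]), array([248., 161.]), 0.79)]
scene square_tall [(array([ 0.603, -0.124,  0.   ]), array([245., 214.]), 0.89)]
scene glue_bottle [(array([0.655, 0.085, 0.   ]), array([276., 278.]), 0.56)]
scene brush_jar [(array([ 0.423, -0.124,  0.   ]), array([300., 186.]), 0.65)]
scene fret_frame [(array([ 0.406,  0.309, -0.   ]), array([425., 292.]), 0.89)]
scene try_square []
317 174
```

View pics/top_crop.png

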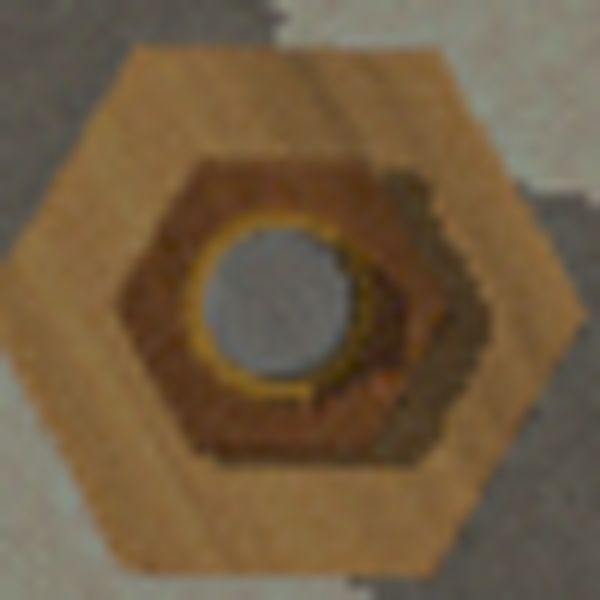

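View pics/scene_crop.png

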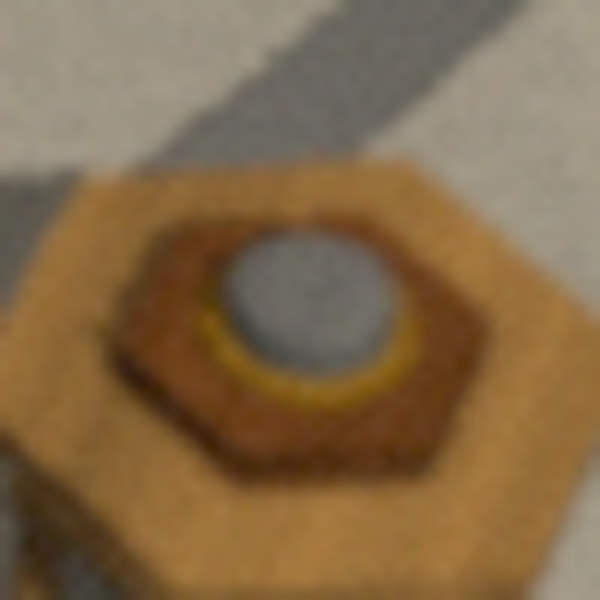

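```bash
python3 - <<'E'
from plant import *
from h import *
t=snapshot("top");s=snapshot("scene")
print(onz(t,(251.7,264.7),.14),onz(s,(342.5,198.4),.14), onz(t,(252.9,265.7),.118))
A=[];b=[]
for d,p in((t,(251.7,264.7)),(s,(342.5,198.4))):
    P=d["intrinsics"]@np.c_[d["R"],d["t"]]
    for k in(0,1): r=p[k]*P[2]-P[k]; A.append(r[:3]);b.append(-r[3])
print("tri",np.linalg.lstsq(np.array(A),np.array(b),rcond=None)[0])
o=observe();from scipy.spatial.transform import Rotation as R
print(o["time"],R.from_quat(o["eef_rot"]).as_matrix().round(3), o["position"])
# collision context roof points
for q,z in(("hex_tall",.19),("square_tall",.19),("square_low",.14)):
    pass
print(onz(t,(152,217),.19),onz(t,(334,208),.19),onz(t,(398,259),.14),onz(t,(326,281),.11))
E
```

```text
[0.46508321 0.07538814 0.14      ] [0.46683074 0.0765074  0.14      ] [0.46415847 0.07351219 0.118     ]
tri [0.46532533 0.07536999 0.13818187]
2.1 [[ 0.279 -0.96  -0.   ]
 [-0.96  -0.279 -0.   ]
 [ 0.     0.    -1.   ]] [ 0.1395278  -0.48013926  0.23132887]
[0.57625208 0.32104074 0.19      ] [ 0.60336101 -0.1281625   0.19      ] [ 0.48332729 -0.29372596  0.14      ] [ 0.42759078 -0.11433793  0.11      ]
```

The cap is at about (0.4657, 0.0758, 0.14); the triangulated height of 0.138 agrees with that. I'll move at z≈0.245, above everything on the bench, turning the tool with the base and closing the fingers.

>>> {"method": "arm_command", "body": {
  "commands": [
    [-0.022,-0.0234,-0.002,0,0,-0.07,1],
    [-0.044,-0.0468,-0.004,0,0,-0.14,1],
    [-0.066,-0.0702,-0.006,0,0,-0.21,1],
    [-0.088,-0.0936,-0.008,0,0,-0.28,1],
    [-0.11,-0.117,-0.01,0,0,-0.35,1],
    [-0.132,-0.1404,-0.012,0,0,-0.42,1],
    [-0.154,-0.1638,-0.014,0,0,-0.49,1],
    [-0.176,-0.187,-0.014,0,0,-0.56,1]
  ]
}}

```text
time: 2.77
position: [0.2705, -0.2576, 0.2458]
eef_rot: [0.935, -0.355, 0.0, 0.0]
wrist_force: [1.2, -0.7, 0.1]
gripper_width: -0.0002
```

```bash
cat > g.py <<'E'
from plant import *
from scipy.spatial.transform import Rotation as R
import numpy as np
o=observe(); M=R.from_quat(o["eef_rot"]).as_matrix()
T=np.array([.4657,.0758,.2])
print(o["time"],o["position"],o["joint_positions"].round(2),o["wrist_force"].round(2),o["gripper_width"])
print("tool shift",M.T@(T-o["position"]),"yaw x",np.arctan2(M[1,0],M[0,0]))
E
python3 g.py
```

```text
2.7667 [ 0.27047919 -0.25764967  0.24576034] [-0.76 -0.05 -0.29  1.33  0.    1.53] [ 1.21 -0.71  0.08] -0.00015351957404572398
tool shift [-0.07499596 -0.37905346  0.04569392] yaw x -0.7248817704989969
```

>>> {"method": "arm_command", "body": {
  "commands": [
    [-0.005,-0.025,0,0,0,-0.08,1],
    [-0.01,-0.05,0,0,0,-0.16,1],
    [-0.015,-0.076,0,0,0,-0.24,1],
    [-0.02,-0.102,0,0,0,-0.32,1],
    [-0.025,-0.128,0,0,0,-0.4,1],
    [-0.03,-0.154,0,0,0,-0.48,1],
    [-0.036,-0.18,0,0,0,-0.56,1],
    [-0.041,-0.206,0,0,0,-0.64,1]
  ]
}}

```text
time: 3.43
position: [0.3768, -0.0765, 0.2455]
eef_rot: [0.999, -0.042, 0.0, 0.0]
wrist_force: [0.7, -0.9, 0.4]
gripper_width: 0.0001
```

```bash
python3 g.py
```

```text
3.4333 [ 0.37681993 -0.07654599  0.24546573] [-0.2  -0.03 -0.27  1.33 -0.    1.45] [ 0.68 -0.92  0.41] 7.907461465991062e-05
tool shift [ 0.07576863 -0.15926832  0.04548426] yaw x -0.0839919927686675
```

>>> {"method": "arm_command", "body": {
  "commands": [
    [0.011,-0.023,0,0,0,0,1],
    [0.022,-0.046,0,0,0,0,1],
    [0.033,-0.069,0,0,0,0,1],
    [0.044,-0.092,0,0,0,0,1],
    [0.055,-0.115,0,0,0,0,1],
    [0.066,-0.138,0.01,0,0,0,1],
    [0.0755,-0.159,0.025,0,0,0,1],
    [0.0755,-0.159,0.035,0,0,0,1]
  ]
}}

```text
time: 4.1
position: [0.4669, 0.0767, 0.209]
eef_rot: [0.999, -0.043, -0.0, -0.0]
wrist_force: [0.0, -1.2, -0.4]
gripper_width: 0.0001
```

>>> {"method": "arm_command", "body": {
  "commands": [
    [0,0,0.01,0,0,0,1],
    [0,0,0.01,0,0,0,1],
    [0,0,0.01,0,0,0,1]
  ]
}}

```text
time: 4.35
position: [0.4651, 0.0732, 0.2003]
eef_rot: [0.999, -0.044, -0.0, 0.0]
wrist_force: [-0.2, -0.0, 0.7]
gripper_width: -0.0003
```

```bash
python3 g.py; python3 - <<'E'
from plant import *
from h import *
import cv2
for c,(x,y) in(("scene",(290,130)),("top",(180,190))):
    d=snapshot(c); cv2.imwrite(f"pics/{c}1.png",cv2.resize(d["color"][y:y+140,x-30:x+130],None,fx=4,fy=4,interpolation=cv2.INTER_CUBIC))
E
```

```text
4.35 [0.46506897 0.07324754 0.20029531] [ 0.16  0.16 -0.18  1.23 -0.    1.82] [-0.19 -0.01  0.68] -0.0002571444421908778
tool shift [ 0.00040292 -0.00259836  0.0002943 ] yaw x -0.08859489436523059
```

View pics/scene1.png

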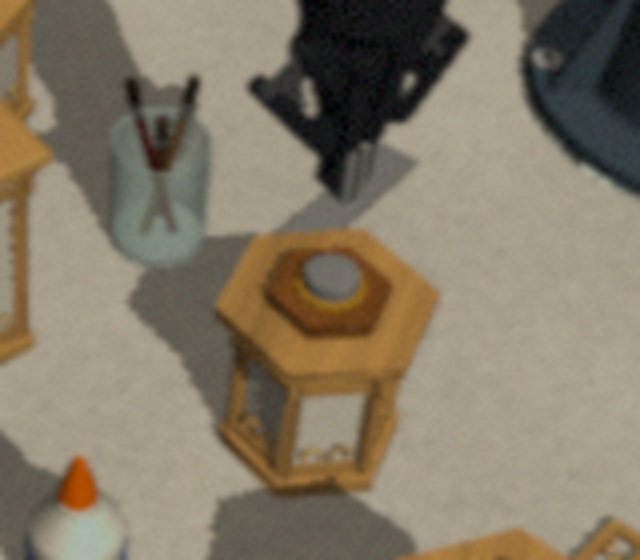

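View pics/top1.png

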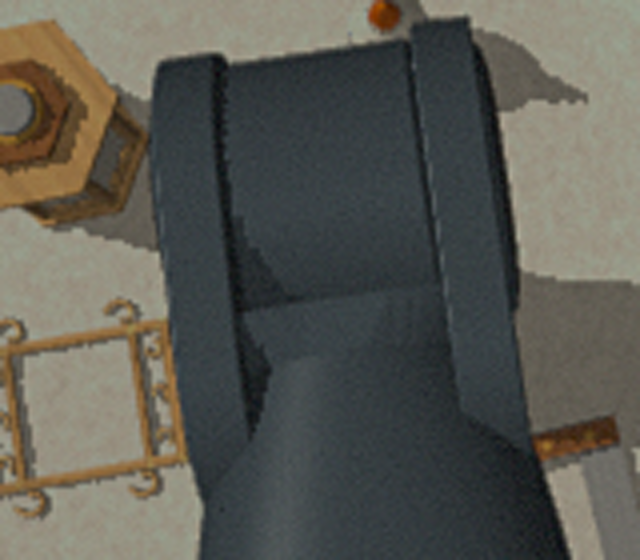

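The scene crop shows the closed fingertips at about full-frame (346,179), above the cap at (343,198). The top view of the cap is hidden by the wrist. I'll check the tip projection and correct by about 2.5 mm.

>>> {"method": "arm_command", "body": {
  "commands": [
    [0.0005,-0.0025,0.015,0,0,0,1],
    [0.0005,-0.0025,0.03,0,0,0,1],
    [0.0005,-0.0025,0.04,0,0,0,1],
    [0.0005,-0.0025,0.045,0,0,0,1],
    [0.0005,-0.0025,0.045,0,0,0,1],
    [0.0005,-0.0025,0.045,0,0,0,1]
  ]
}}

```text
time: 4.95
position: [0.4665, 0.0762, 0.1558]
eef_rot: [0.999, -0.044, 0.0, -0.0]
wrist_force: [0.6, -0.1, -0.6]
gripper_width: -0.0001
```

```bash
python3 g.py; python3 - <<'E'
from plant import *
from h import *
import cv2
p=observe()["position"]
d=snapshot("scene"); q=d["intrinsics"]@(d["R"]@p+d["t"]); print(q[:2]/q[2])
cv2.imwrite("pics/scene2.png",cv2.resize(d["color"][160:230,300:390],None,fx=8,fy=8,interpolation=cv2.INTER_CUBIC))
d=snapshot("wrist");cv2.imwrite("pics/wrist2.png",d["color"]);q=d["intrinsics"]@(d["R"]@p+d["t"]); print(q[:2]/q[2])
q=d["intrinsics"]@(d["R"]@np.array([.4657,.0758,.14])+d["t"]); print(q[:2]/q[2])
E
```

```text
4.95 [0.4664759  0.07617204 0.15583471] [ 0.16  0.19 -0.26  1.12  0.    1.82] [ 0.63 -0.11 -0.64] -8.538680937664555e-05
tool shift [-0.00072584  0.00043512 -0.04416557] yaw x -0.088285846642508
[343.29593011 193.17856939]
[279.20861564 274.28245655]
[277.59170626 260.42700231]
```

View pics/scene2.png

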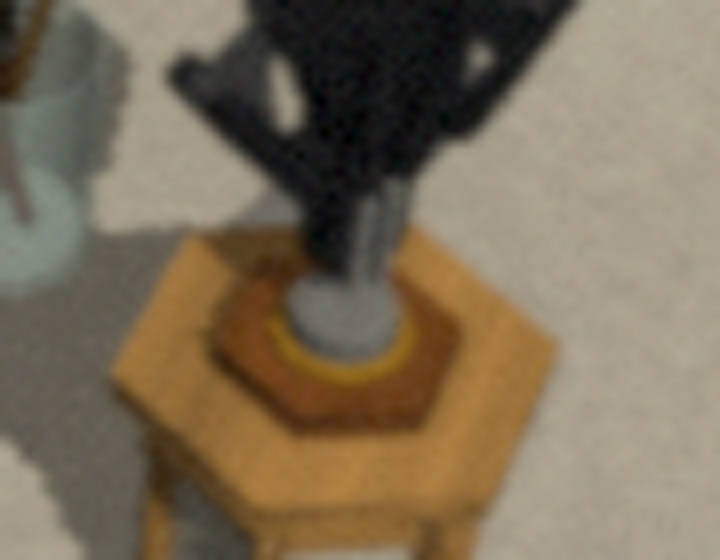

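View pics/wrist2.png

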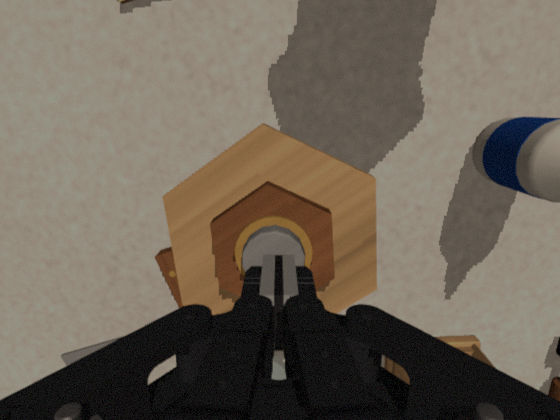

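The wrist view shows the closed fingers over the cap: cap centre at about (274,258), fingers centred at column 279, roughly 2 mm off along tool x. I'll correct that and descend slowly.

>>> {"method": "arm_command", "body": {
  "commands": [
    [-0.0015,0,0.003,0,0,0,1],
    [-0.0015,0,0.006,0,0,0,1],
    [-0.0015,0,0.009,0,0,0,1],
    [-0.0015,0,0.011,0,0,0,1],
    [-0.0015,0,0.013,0,0,0,1],
    [-0.0015,0,0.0135,0,0,0,1],
    [-0.0015,0,0.0135,0,0,0,1],
    [-0.0015,0,0.0135,0,0,0,1]
  ]
}}

```text
time: 5.72
position: [0.4649, 0.0765, 0.1418]
eef_rot: [0.999, -0.044, 0.0, -0.0]
wrist_force: [0.2, 0.9, -0.3]
gripper_width: -0.0002
```

```bash
python3 g.py
```

```text
5.7167 [0.46488509 0.07646225 0.14184893] [ 0.16  0.19 -0.29  1.09  0.    1.82] [ 0.19  0.88 -0.31] -0.00018036396576992864
tool shift [ 0.00087223  0.00058602 -0.05815106] yaw x -0.08798726934389595
```

>>> {"method": "arm_command", "body": {
  "commands": [
    [0,0,0.0005,0,0,0,1],
    [0,0,0.001,0,0,0,1],
    [0,0,0.0015,0,0,0,1],
    [0,0,0.002,0,0,0,1],
    [0,0,0.0025,0,0,0,1],
    [0,0,0.003,0,0,0,1],
    [0,0,0.0035,0,0,0,1],
    [0,0,0.0035,0,0,0,1]
  ]
}}

```text
time: 6.38
position: [0.4649, 0.0765, 0.1383]
eef_rot: [0.999, -0.044, 0.0, -0.0]
wrist_force: [-0.5, 0.0, 2.0]
gripper_width: -0.0
```

```bash
python3 g.py
```

```text
6.3833 [0.46492151 0.07646503 0.13832431] [ 0.16  0.19 -0.3   1.08  0.    1.82] [-0.51  0.01  1.99] -4.448552816498341e-05
tool shift [ 0.00084411  0.00058952 -0.06167559] yaw x -0.08802725803527739
```

Contact made: 2 N at a depth of about 1.7 mm. I'll go 3 mm deeper.

>>> {"method": "arm_command", "body": {
  "commands": [
    [0,0,0.0005,0,0,0,1],
    [0,0,0.001,0,0,0,1],
    [0,0,0.0015,0,0,0,1],
    [0,0,0.002,0,0,0,1],
    [0,0,0.0025,0,0,0,1],
    [0,0,0.003,0,0,0,1],
    [0,0,0.003,0,0,0,1],
    [0,0,0.003,0,0,0,1]
  ]
}}

```text
time: 7.05
position: [0.4649, 0.0765, 0.1354]
eef_rot: [0.999, -0.044, 0.0, -0.0]
wrist_force: [-1.0, -0.1, 5.5]
gripper_width: -0.0001
```

```bash
python3 g.py
```

```text
7.05 [0.46490908 0.0764708  0.13536849] [ 0.16  0.19 -0.3   1.07  0.    1.82] [-0.99 -0.1   5.5 ] -9.021527362738951e-05
tool shift [ 0.00085698  0.0005942  -0.06463142] yaw x -0.08801027052874248
```

5.5 N at about 4.6 mm, which fits the spring data. I'll hold for over 2 s.

>>> {"method": "arm_command", "body": {
  "commands": [
    [0,0,0,0,0,0,1],
    [0,0,0,0,0,0,1],
    [0,0,0,0,0,0,1],
    [0,0,0,0,0,0,1],
    [0,0,0,0,0,0,1],
    [0,0,0,0,0,0,1],
    [0,0,0,0,0,0,1],
    [0,0,0,0,0,0,1]
  ]
}}

```text
time: 7.72
position: [0.4649, 0.0765, 0.1354]
eef_rot: [0.999, -0.044, 0.0, -0.0]
wrist_force: [-0.4, -0.6, 5.6]
gripper_width: -0.0002
```

>>> {"method": "arm_command", "body": {
  "commands": [
    [0,0,0,0,0,0,1],
    [0,0,0,0,0,0,1],
    [0,0,0,0,0,0,1],
    [0,0,0,0,0,0,1],
    [0,0,0,0,0,0,1],
    [0,0,0,0,0,0,1],
    [0,0,0,0,0,0,1],
    [0,0,0,0,0,0,1]
  ]
}}

```text
time: 8.38
position: [0.4649, 0.0764, 0.1354]
eef_rot: [0.999, -0.044, 0.0, -0.0]
wrist_force: [-0.1, 0.6, 5.7]
gripper_width: -0.0001
```

>>> {"method": "arm_command", "body": {
  "commands": [
    [0,0,0,0,0,0,1],
    [0,0,0,0,0,0,1],
    [0,0,0,0,0,0,1],
    [0,0,0,0,0,0,1],
    [0,0,0,0,0,0,1],
    [0,0,0,0,0,0,1],
    [0,0,0,0,0,0,1],
    [0,0,0,0,0,0,1]
  ]
}}

```text
time: 9.05
position: [0.4649, 0.0765, 0.1354]
eef_rot: [0.999, -0.044, 0.0, -0.0]
wrist_force: [-0.9, -0.3, 5.5]
gripper_width: 0.0001
```

>>> {"method": "arm_command", "body": {
  "commands": [
    [0,0,0,0,0,0,1],
    [0,0,0,0,0,0,1],
    [0,0,0,0,0,0,1],
    [0,0,0,0,0,0,1],
    [0,0,0,0,0,0,1],
    [0,0,0,0,0,0,1],
    [0,0,0,0,0,0,1],
    [0,0,0,0,0,0,1]
  ]
}}

```text
time: 9.72
position: [0.4649, 0.0765, 0.1354]
eef_rot: [0.999, -0.044, 0.0, -0.0]
wrist_force: [-1.0, 0.3, 5.2]
gripper_width: 0.0001
```

The cap has been held for about 2.7 s. Now I'll let it up slowly and retreat upward.

>>> {"method": "arm_command", "body": {
  "commands": [
    [0,0,-0.001,0,0,0,1],
    [0,0,-0.002,0,0,0,1],
    [0,0,-0.003,0,0,0,1],
    [0,0,-0.0045,0,0,0,1],
    [0,0,-0.007,0,0,0,1],
    [0,0,-0.012,0,0,0,1],
    [0,0,-0.02,0,0,0,1],
    [0,0,-0.032,0,0,0,1]
  ]
}}

```text
time: 10.38
position: [0.4643, 0.0764, 0.1675]
eef_rot: [0.999, -0.044, -0.001, 0.0]
wrist_force: [0.7, -0.6, 0.3]
gripper_width: 0.0002
```

>>> {"method": "arm_command", "body": {
  "commands": [
    [0,0,-0.015,0,0,0,1],
    [0,0,-0.03,0,0,0,1],
    [0,0,-0.045,0,0,0,1],
    [0,0,-0.06,0,0,0,1],
    [0,0,-0.075,0,0,0,1],
    [0,0,-0.09,0,0,0,1],
    [0,0,-0.1,0,0,0,1],
    [0,0,-0.1,0,0,0,1]
  ]
}}

```text
time: 11.05
position: [0.4656, 0.0766, 0.2697]
eef_rot: [0.999, -0.044, 0.002, -0.0]
wrist_force: [-0.1, 0.3, -0.2]
gripper_width: -0.0001
```

>>> {"method": "arm_command", "body": {
  "commands": [
    [0,0,0,0,0,0,1],
    [0,0,0,0,0,0,1],
    [0,0,0,0,0,0,1],
    [0,0,0,0,0,0,1],
    [0,0,0,0,0,0,1],
    [0,0,0,0,0,0,1]
  ]
}}

```text
time: 11.55
position: [0.4647, 0.0764, 0.2671]
eef_rot: [0.999, -0.044, -0.0, 0.0]
wrist_force: [-0.8, 0.1, -0.4]
gripper_width: 0.0003
```

```bash
python3 g.py; python3 - <<'E'
from plant import *
import cv2,numpy as np
a=cv2.imread("pics/scene0.png"); b=snapshot("scene")["color"]
cv2.imwrite("pics/scene3.png",b)
cv2.imwrite("pics/crop3.png",np.hstack([cv2.resize(i[170:260,300:390],None,fx=4,fy=4,interpolation=cv2.INTER_CUBIC) for i in(a,b)]))
E
```

```text
11.55 [0.46472685 0.07641734 0.26705777] [ 0.16  0.15 -0.02  1.4  -0.    1.82] [-0.8   0.06 -0.39] 0.0003017266619765441
tool shift [0.00105086 0.00052162 0.06705741] yaw x -0.08803814400358013
```

View pics/scene3.png

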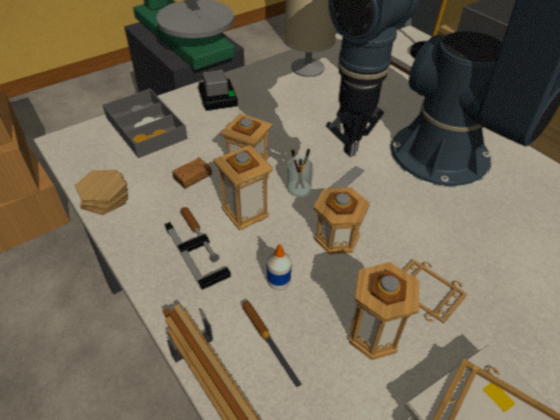

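View pics/crop3.png

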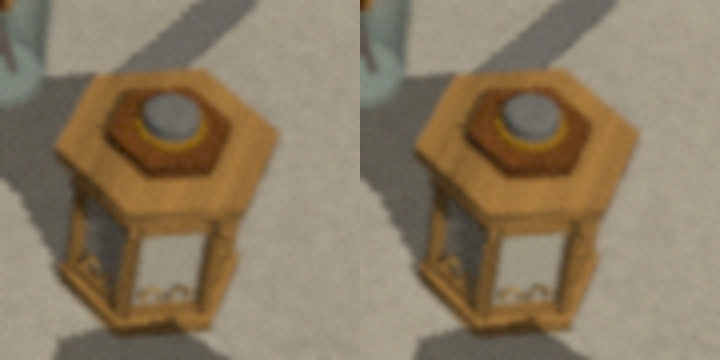

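The before and after crops match: the lantern is in the same place, its cap is up at about (342,198), and nothing else has moved. The hand is about 127 mm above the cap.

```bash
python3 -c "
from plant import *
print(close_job())"
```

```text
the job is handed in; nothing more can be done
None
```

I pressed the cap of the low six-sided lantern with the closed fingertips and handed the job in after about 11.6 s. `close_job()` gave no verdict.

- **Press:** The cap went down slowly to about 4.6 mm, with the wrist force reading 5.2–5.7 N. I held it there for about 2.7 s, then let it up gradually.
- **Hand at the end:** It is drawn straight up. The fingertips are about 127 mm above the cap, so the grasp point is about 146 mm away. The wrist force is near zero.
- **Scene at the end:** Before and after pictures from the scene camera show the lantern in the same place with its cap up. Nothing else on the bench has visibly moved.
- **Not measured directly:** The depth comes from the tool height and agrees with the spring figures given. After the press I checked only with the scene camera; from above, the arm had hidden the lantern during the approach, so I took no final top picture.
- **Disagreements:** The position estimates for the cap differed by about 2 mm between views, and I corrected for that before pressing. One low-confidence network report in the scene view placed the cap on the brush jar, and I ignored it.

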